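Reset the grind of the tea mill

TASK

Reset the grind of the tea mill: swing the lever of its lock nut counter-clockwise until the nut is well loose, turn the brass adjuster so that its red pointer points at the red stud on the dial, then swing the lever back clockwise until the nut is snug again, that is until it resists a push of about 10 N on the lever's post, and let go. Never force the nut much harder than that (the ring under it cracks), and leave the pointer on the red stud and the other things on the cabinet where they stand.

Things in the scene. Friction and masses are not known exactly. Their poses are not given: they have to be found in the camera images.
- mill: Fixed stoneware tea mill, 148 mm across its foot, with a flat round deck 136 mm across at 105 mm height. Origin under its centre on the table, z up = screw axis of nut and adjuster. Dial ticks and chute are on its +x side, a low crank on its +y side; the lever works over its -x side.
- adjuster: Brass adjuster screw. Origin on the mill's axis at deck height (105 mm), z up; rises and sinks under 2.7 mm. Head: upright flat grip bar 40 mm long (own x), 11 mm thick (own y), 32.5 to 58.5 mm above the origin. Thin red pointer under the bar along own +x, to 49 mm from the axis, 28.5 to 32.5 mm above the origin. Turns 1.3 rad either way from its start; friction 0.06 N m when the nut is loose.
- lock_nut (a joint): Angle (rad) of the steel lock nut (hexagon 46 mm across flats, 6.5 to 18.5 mm above the deck) and its lever; positive = counter-clockwise from above = looser, rising 4 mm per rad. Starts tight near 0; travel -0.95 to 1.4. Loose, it swings with about 2 N at the post; once it bears, 0.4 N more per mm of travel. Friction holds it where it is left, so the resistance shows only while it is turning.
- lever_post (a point): Top centre of the upright black round post at the lever's end: 14 mm diameter, 38 mm tall (18.5 to 56.5 mm above the deck at nut angle 0), 78 mm from the mill's axis. Turns and rises with the lock nut. The nut is snug when moving the post takes 8 to 13 N along its arc; above 16 N it is forced.
- lock_washer: Brass ring 52 mm across, 3 mm thick, under the nut; it does not turn. The nut presses it on the adjuster's flange, locking it. The adjuster rises counter-clockwise too, so turned that way it meets the nut sooner (a nut loosened under 0.9 rad may bind it), turned clockwise later: the nut's snug angle moves up to 0.65 rad either way. Not handled.
- red_stud: Red enamel stud on the dial, 9 mm diameter, 3 mm high, origin under its centre at deck height, 49 to 62 mm from the mill's axis, 0.65 to 0.95 rad to one or the other side of where the pointer starts. The pointer passes above it. The setting wanted.
- blue_stud: Blue enamel stud, same size, on the other side of the dial. Not wanted.
- canister: Loose pewter canister with screw-top lid, 72 mm diameter, 96 mm tall, origin under its centre. Bystander.
- whisk_a: Loose bamboo whisk standing head-up, 50 mm diameter, 102 mm tall. Bystander.
- whisk_b: Loose bamboo whisk standing head-up, 50 mm diameter, 102 mm tall. Bystander.
- whisk_holder: Loose white porcelain whisk holder, 60 mm diameter, 75 mm tall. Bystander.
- sweets_dish: Loose stoneware sweets dish, 130 mm diameter, 30 mm tall. Bystander.
- tea_bowl: Loose black tea bowl, 116 mm diameter, 75 mm tall. Bystander.
- caddy: Loose dark red tea caddy, 66 mm diameter, 70 mm tall. Bystander.
There are look-alikes about, which are no part of the job. Leave any blue look-alike of the mill alone.

How it is judged:
By the outcome, as a careful person would: the job done as asked, in the order asked, and still so for the second after the job is handed in, with the robot touching nothing.
It also fails if it takes over 69 s, if anything falls off the work surface, if the arm or the gripper's body presses on something with over 40 N, if the wrist force passes 120 N, or if a joint passes its speed limit or range.

ROBOT

A 7-joint arm with a two-finger parallel gripper is mounted at the origin on the work surface. World frame = base frame: x ahead of the robot, y to its left, z up, the work surface at z = 0. Lengths are in m, angles in rad, forces in N, time in s.
With the tool pointing down it reaches from about 0.4 to 0.85 m from the base axis. Payload 4.5 kg.
Tool frame: the origin (TCP) lies on the centre line of the jaws, within the pads' length; the fingertips stand 19 mm ahead of it and the grasp point (between the pads) is the TCP; z points along the fingers, y is the direction in which the jaws open and shut (so a half turn about z gives the same grasp; the last joint's range is limited). The gripper opens to 88 mm and grips with 3 to 60 N. Pads are 18 mm wide; open, the fingers measure 123 mm over their backs; the gripper's body (75 mm by 187 mm) begins 45 mm behind the grasp point.
Start: joints at [-1.124, 0.689, -0.195, 1.565, 0.157, 0.902, -0.215], TCP at [0.251, 0.573, 0.258] pointing down, gripper open.
Joint ranges: [-3.01, 3.01], [-0.46, 2.08], [-1.47, 1.51], [0.13, 2.56], [-1, 4.14], [0.04, 2.09], [-2.66, 2.66]. Speed limits (rad/s): [2.57, 2.57, 3.14, 3.14, 3.14, 3.14, 3.14].

INTERFACE

Orientations are given as a rotation vector (axis times angle).
In Python, from plant import r gives the robot as it stands.
- The arm moves only by the shell command python3 -m inch 'ROWS' [FORCE]. ROWS is JSON, a list that holds one entry, the list of rows, each a list of 5 numbers: the shift along the tool's x, y, z in m, then the turn about the tool's z in degrees, then the finger opening in m, from 0 to 0.0881. In form: [[[x, y, z, roll, hand], ...]]. A call has 1 to 5 rows; each row shifts and turns the commanded pose from where the row before left it, along the tool's axes as they then stand; what a row does not reach is not made up. A row lasts 1/8 s, in which the tool goes at most 62.5 mm and 10.7 degrees, less where a joint would pass 70% of its speed; a pose out of reach is approached as far as the arm can. A call is refused whole if a number of a shift passes 0.0625 or a number of a turn 10.7, either way. A call with a gripper value outside its range is refused whole. The fingers move at their own pace and stop on an object; FORCE is the grip in N (left out, the last holds). Time passes only in rows, so rows that do not move let the fingers close. It gives the time, the measured TCP pose, the force and the opening at its end, in the units of the state.
- r.get_state(): the state, without advancing time (a new reading comes with each control period).
- r.camera(name): name is "scene" or "side" or "wrist"; returns (picture, depth): 420x560x3 uint8, red, green, blue; 420x560 float32, m along the optical axis (not along the pixel's ray), 0 where there is no reading.
- r.camera_info(name): a dict with "mtx" (3x3 intrinsics, pixels), "extrinsics" (4x4, takes a point from world to camera coordinates). Camera axes: x right, y down, z forward; pixel columns grow to the right and rows downward; lengths in m; the calibration is good to about 2 mm. A picture is of the moment at which its call begins: read the wrist's pose just before it. camera_info takes no time and is no camera call; for the wrist camera it gives the pose at the moment of the call.
- r.hand_in(): hands the job in, once; it reports no verdict.
The state is a dict: "time": time; "q": joint angles; "qvel": joint speeds; "tau": joint torques, N m; "ee_pos": TCP position; "orientation": TCP orientation; "wrist_force": force on the tool from outside, world axes, zero at the start; "ft_torque": the same for the moment, N m; "gripper_width": finger opening in m.
Only numpy, scipy, OpenCV 4.12 (cv2) and the standard library are available. Lean on these libraries where they do the work, as an engineer would, in place of code of your own. Each camera call takes 0.05 s, during which the arm holds its last target.

## Working session

There is one attempt and no reset: what is moved stays moved. The work goes in short steps, Python scripts to look and compute and a shell command to move; the robot and the scene stay as the last step left them, time stands still between calls to the robot, and variables do not carry over. Pictures are saved under pics/ and viewed, and the job is handed in when it is done.

```bash
ls; mkdir -p pics
python3 - <<'E'
from plant import r
import cv2
s=r.get_state()
print(s)
for n in ["scene","side","wrist"]:
    i=r.camera_info(n); p,d=r.camera(n)
    cv2.imwrite(f"pics/{n}0.png",p[:,:,::-1]); import numpy as np; np.save(f"pics/{n}0.npy",d)
    print(n,i)
E
```

```text
pics
{'time': 0.0, 'q': array([-1.12419501,  0.68999594, -0.19452133,  1.56636068,  0.15731332,
        0.902481  , -0.21510649]), 'qvel': array([ 0.00151137, -0.00053251,  0.00146709,  0.0007103 , -0.00120116,
       -0.00150239, -0.00087505]), 'tau': array([-1.64292724e-04, -5.27567983e+01, -1.26668762e+00, -1.53426701e+01,
       -5.25709928e-02,  6.68105960e-03,  1.74623706e-04]), 'ee_pos': array([0.25053547, 0.57192907, 0.25689829]), 'orientation': array([-6.43637983e-01, -3.07470212e+00,  2.88225142e-03]), 'wrist_force': array([-0.26984901,  0.65880694,  0.65280645]), 'ft_torque': array([ 0.02744179,  0.01470843, -0.00965085]), 'gripper_width': 0.08811968522497597}
scene {'mtx': array([[415.4189241 ,   0.        , 272.55214304],
       [  0.        , 415.4189241 , 210.04419661],
       [  0.        ,   0.        ,   1.        ]]), 'extrinsics': array([[-0.55952244,  0.82874578, -0.01072726,  0.26494134],
       [ 0.6085571 ,  0.40200796, -0.68414023, -0.22478325],
       [-0.56266589, -0.38931996, -0.7292716 ,  1.38123173],
       [ 0.        ,  0.        ,  0.        ,  1.    
[... 261 characters left out ...]
45465174e-01],
       [-2.04841580e-01, -4.86897804e-01, -8.49099791e-01,
         2.18646655e-01],
       [ 3.30365378e-01,  7.82195351e-01, -5.28232099e-01,
         1.25036933e+00],
       [ 0.00000000e+00,  0.00000000e+00,  0.00000000e+00,
         1.00000000e+00]])}
wrist {'mtx': array([[335.70304186,   0.        , 275.72948124],
       [  0.        , 335.70304186, 206.18112045],
       [  0.        ,   0.        ,   1.        ]]), 'extrinsics': array([[ 0.40178914,  0.91573149, -0.00114586, -0.62341098],
       [ 0.86855527, -0.38069291,  0.31730846, -0.04195654],
       [ 0.29013313, -0.12848634, -0.94832169,  0.39175033],
       [ 0.        ,  0.        ,  0.        ,  1.        ]])}
```

View pics/scene0.png

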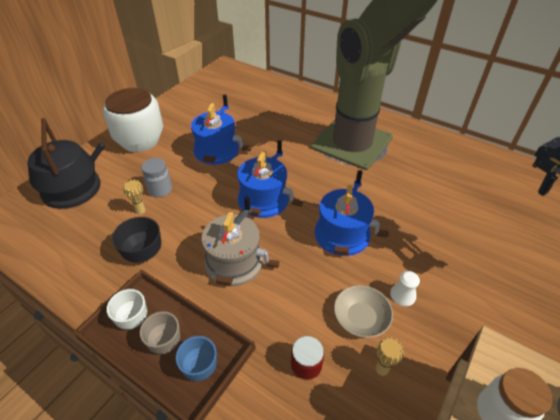

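View pics/side0.png

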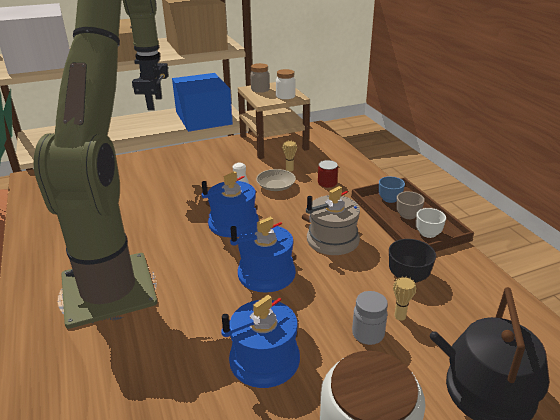

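View pics/wrist0.png

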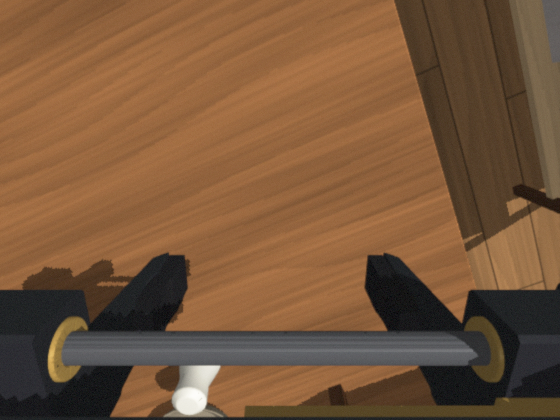

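```bash
cat > h.py <<'E'
import numpy as np, cv2
from plant import r
def world(info,u,v,d):
    K=info['mtx'];E=info['extrinsics']
    c=np.array([(u-K[0,2])/K[0,0]*d,(v-K[1,2])/K[1,1]*d,d])
    return E[:3,:3].T@(c-E[:3,3])
def onz(info,u,v,z):
    K=info['mtx'];E=info['extrinsics']
    ray=E[:3,:3].T@np.array([(u-K[0,2])/K[0,0],(v-K[1,2])/K[1,1],1])
    o=-E[:3,:3].T@E[:3,3]
    return o+ray*(z-o[2])/ray[2]
def proj(info,p):
    c=info['extrinsics'][:3,:3]@np.asarray(p)+info['extrinsics'][:3,3]
    q=info['mtx']@c; return q[:2]/q[2]
def st():
    s=r.get_state(); 
    print('t',round(s['time'],3),'pos',s['ee_pos'].round(4),'ori',s['orientation'].round(3),'F',s['wrist_force'].round(2),'w',round(s['gripper_width'],4),'q',s['q'].round(2))
    return s
def crop(n,x0,y0,x1,y1,k,out):
    p=cv2.imread(n)[y0:y1,x0:x1]
    cv2.imwrite(out,cv2.resize(p,None,fx=k,fy=k,interpolation=cv2.INTER_CUBIC))
E
python3 - <<'E'
from h import *
crop('pics/scene0.png',190,195,290,290,6,'pics/c1.png')
crop('pics/side0.png',285,175,385,265,6,'pics/c2.png')
E
```

```text
(no output)
```

View pics/c1.png

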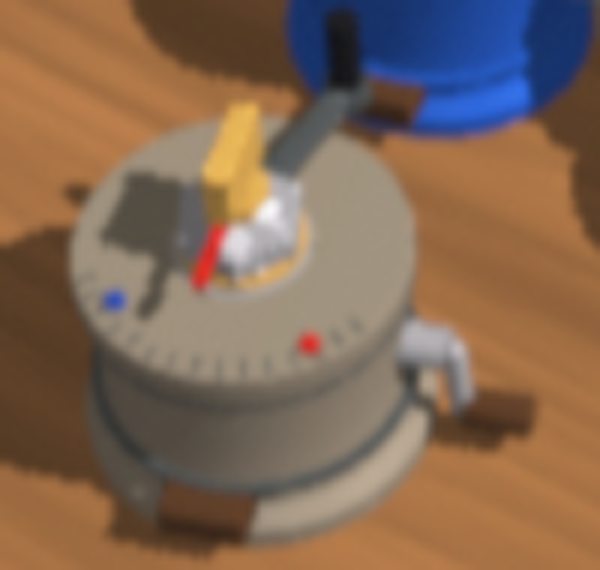

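View pics/c2.png

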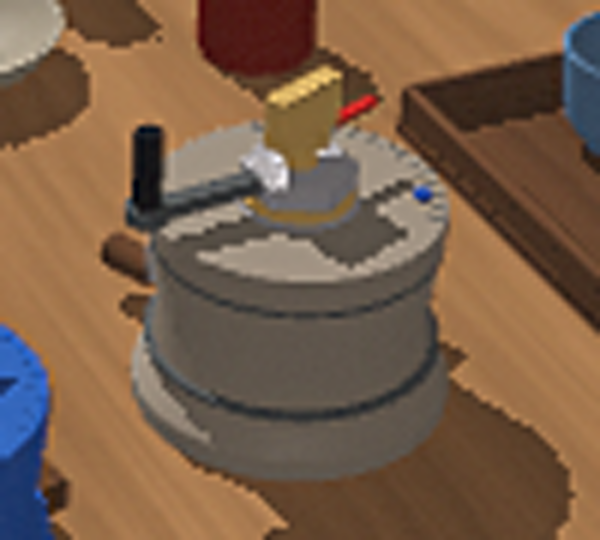

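Run:
```python
from h import *
a=r.camera_info('scene');b=r.camera_info('side')
px=lambda c,x0,y0:(x0+c[0]/6,y0+c[1]/6)
S=lambda c,z:onz(a,*px(c,190,195),z); D=lambda c,z:onz(b,*px(c,285,175),z)
print('deck c',S((242,248),.105),D((299,205),.105))
for nm,c in dict(l=(68,250),r=(415,250),t=(242,118),b=(242,383)).items(): print(nm,S(c,.105))
for nm,c in dict(l=(152,205),r=(447,205),t=(299,120),b=(299,284)).items(): print(nm,D(c,.105))
print('post',S((343,15),.1615),D((149,128),.1615))
print('red',S((309,344),.108)); print('blue',S((113,300),.108),D((423,193),.108))
print('ptr tip',S((199,287),.1355),D((378,99),.1355))
d=np.load('pics/scene0.npy'); 
for c in [(242,330),(343,15),(343,30),(150,260),(240,105)]:
  u,v=px(c,190,195); print(c,world(a,u,v,d[int(round(v)),int(round(u))]))
```

```text
deck c [ 0.60710516 -0.02787883  0.105     ] [ 0.60137311 -0.03532957  0.105     ]
l [ 0.6455136  -0.08403712  0.105     ]
r [0.5705828  0.02909252 0.105     ]
t [ 0.55262401 -0.07045323  0.105     ]
b [0.65859201 0.01235568 0.105     ]
l [ 0.54056429 -0.00974414  0.105     ]
r [ 0.66260247 -0.06109194  0.105     ]
t [0.63509009 0.03020242 0.105     ]
b [ 0.5725744  -0.09130246  0.105     ]
post [ 0.52547841 -0.03519638  0.1615    ] [ 0.52716727 -0.0325375   0.1615    ]
red [0.63192619 0.02377774 0.108     ]
blue [ 0.65654098 -0.05142824  0.108     ] [ 0.65508163 -0.05217777  0.108     ]
ptr tip [ 0.64912833 -0.01191177  0.1355    ] [ 0.65229022 -0.01154169  0.1355    ]
(242, 330) [ 0.63784198 -0.00407125  0.10303014]
(343, 15) [ 0.52622914 -0.03457572  0.1624719 ]
(343, 30) [ 0.53076545 -0.0314207   0.1596778 ]
(150, 260) [ 0.63220892 -0.05348944  0.10590701]
(240, 105) [ 0.47462184 -0.14400717 -0.00111622]
```

```bash
cat >> h.py <<'E'
from scipy.spatial.transform import Rotation as R
def yaw():
    M=R.from_rotvec(r.get_state()['orientation']).as_matrix(); return np.degrees(np.arctan2(M[1,1],M[0,1])),M
def plan(tgt,tyaw,n,hand):
    "straight path, tool y to world angle tyaw (deg), n rows"
    s=r.get_state();p=s['ee_pos'];y0,M=yaw()
    tgt=np.array(tgt); d=(tgt-p)/n; dy=-(tyaw-y0)/n   # roll about down axis
    out=[]
    for i in range(n):
        Mi=M@R.from_rotvec([0,0,np.radians(dy*i)]).as_matrix()
        v=Mi.T@d; out.append([round(v[0],4),round(v[1],4),round(v[2],4),round(dy,2),hand])
    for i in range(0,n,5): print(out[i:i+5])
E
python3 - <<'E'
from h import *
print(yaw())
plan([0.5265,-0.034,0.245],-90,16,0.06)
E
```

```text
(np.float64(66.35342890967955), array([[-9.16037062e-01,  4.01093384e-01, -4.44166221e-04],
       [ 4.01093619e-01,  9.16036210e-01, -1.25315310e-03],
       [-9.57590750e-05, -1.32608692e-03, -9.99999116e-01]]))
[[np.float64(-0.031), np.float64(-0.0278), np.float64(0.0008), np.float64(9.77), 0.06], [np.float64(-0.0353), np.float64(-0.0221), np.float64(0.0008), np.float64(9.77), 0.06], [np.float64(-0.0385), np.float64(-0.0158), np.float64(0.0008), np.float64(9.77), 0.06], [np.float64(-0.0406), np.float64(-0.0091), np.float64(0.0008), np.float64(9.77), 0.06], [np.float64(-0.0416), np.float64(-0.002), np.float64(0.0008), np.float64(9.77), 0.06]]
[[np.float64(-0.0413), np.float64(0.0051), np.float64(0.0008), np.float64(9.77), 0.06], [np.float64(-0.0399), np.float64(0.012), np.float64(0.0008), np.float64(9.77), 0.06], [np.float64(-0.0372), np.float64(0.0186), np.float64(0.0008), np.float64(9.77), 0.06], [np.float64(-0.0335), np.float64(0.0246), np.float64(0.0008), np.float64(9.77), 0.06], [np.float64(-0.0289), np.float64(0.03), np.float64(0.0008), np.float64(9.77), 0.06]]
[[np.float64(-0.0234), np.float64(0.0344), np.float64(0.0008), np.float64(9.77), 0.06], [np.float64(-0.0172), np.float64(0.0379), np.float64(0.0008), np.float64(9.77), 0.06], [np.float64(-0.0105), np.float64(0.0403), np.float64(0.0008), np.float64(9.77), 0.06], [np.float64(-0.0035), np.float64(0.0415), np.float64(0.0008), np.float64(9.77), 0.06], [np.float64(0.0036), np.float64(0.0415), np.float64(0.0008), np.float64(9.77), 0.06]]
[[np.float64(0.0106), np.float64(0.0403), np.float64(0.0008), np.float64(9.77), 0.06]]
```

```bash
python3 -m inch '[[[-0.031,-0.028,0.001,9.8,0.06],[-0.035,-0.022,0.001,9.8,0.06],[-0.038,-0.016,0.001,9.8,0.06],[-0.04,-0.009,0.001,9.8,0.06],[-0.041,-0.002,0.001,9.8,0.06]]]' 60
python3 -m inch '[[[-0.041,0.005,0.001,9.8,0.06],[-0.04,0.012,0.001,9.8,0.06],[-0.037,0.019,0.001,9.8,0.06],[-0.033,0.025,0.001,9.8,0.06],[-0.029,0.03,0.001,9.8,0.06]]]'
python3 - <<'E'
from h import *
st()
plan([0.5265,-0.034,0.245],-90,6,0.03)
E
```

```text
time: 0.78
ee_pos: [0.3358, 0.383, 0.2526]
orientation: [-1.868, -2.526, 0.0]
wrist_force: [0.3, -0.1, 1.1]
gripper_width: 0.06
time: 1.4
ee_pos: [0.4222, 0.1942, 0.2477]
orientation: [-2.747, -1.524, -0.0]
wrist_force: [0.2, 0.3, -0.6]
gripper_width: 0.06
t 1.4 pos [0.4222 0.1942 0.2477] ori [-2.747 -1.524 -0.   ] F [ 0.24  0.32 -0.63] w 0.06 q [-0.69  0.51  0.25  2.06 -0.22  0.59 -0.85]
[[np.float64(-0.0231), np.float64(0.0349), np.float64(0.0004), np.float64(9.67), 0.03], [np.float64(-0.0169), np.float64(0.0383), np.float64(0.0004), np.float64(9.67), 0.03], [np.float64(-0.0102), np.float64(0.0406), np.float64(0.0004), np.float64(9.67), 0.03], [np.float64(-0.0033), np.float64(0.0417), np.float64(0.0004), np.float64(9.67), 0.03], [np.float64(0.0038), np.float64(0.0416), np.float64(0.0004), np.float64(9.67), 0.03]]
[[np.float64(0.0107), np.float64(0.0404), np.float64(0.0004), np.float64(9.67), 0.03]]
```

```bash
python3 -m inch '[[[-0.023,0.035,0,9.7,0.03],[-0.017,0.038,0,9.7,0.03],[-0.01,0.0405,0,9.7,0.03],[-0.003,0.0415,0,9.7,0.03],[0.004,0.0415,0,9.7,0.03]]]'
python3 -m inch '[[[0.0105,0.0405,0,9.7,0.03],[0,0,0,0,0.03]]]'
python3 - <<'E'
from h import *
st();print(yaw()[0])
i=r.camera_info('wrist');p,d=r.camera('wrist');np.save('pics/w1.npy',d)
print(i)
cv2.imwrite('pics/w1.png',p[:,:,::-1])
E
```

```text
time: 2.02
ee_pos: [0.5102, 0.0053, 0.2476]
orientation: [-3.13, -0.262, 0.0]
wrist_force: [0.4, 0.1, 0.9]
gripper_width: 0.0298
time: 2.28
ee_pos: [0.5279, -0.0355, 0.2478]
orientation: [3.139, -0.005, 0.002]
wrist_force: [-0.3, -0.3, -0.1]
gripper_width: 0.0304
t 2.275 pos [ 0.5279 -0.0355  0.2478] ori [ 3.139e+00 -5.000e-03  2.000e-03] F [-0.35 -0.25 -0.14] w 0.0304 q [-0.33  0.63  0.51  1.89 -0.44  0.73 -1.14]
-90.18823901533237
{'mtx': array([[335.70304186,   0.        , 275.72948124],
       [  0.        , 335.70304186, 206.18112045],
       [  0.        ,   0.        ,   1.        ]]), 'extrinsics': array([[-0.00398948, -0.9999885 ,  0.00266064, -0.03398058],
       [-0.94933834,  0.00462345,  0.31422182,  0.45989364],
       [-0.3142305 , -0.00127227, -0.94934587,  0.547157  ],
       [ 0.        ,  0.        ,  0.        ,  1.        ]])}
```

View pics/w1.png

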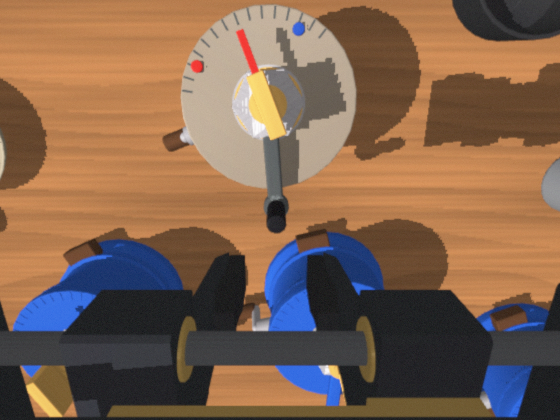

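Run:
```python
from h import *
crop('pics/w1.png',170,0,370,240,2.5,'pics/c3.png')
crop('pics/w1.png',180,0,310,130,5,'pics/c4.png')
```

```text
(no output)
```

View pics/c3.png

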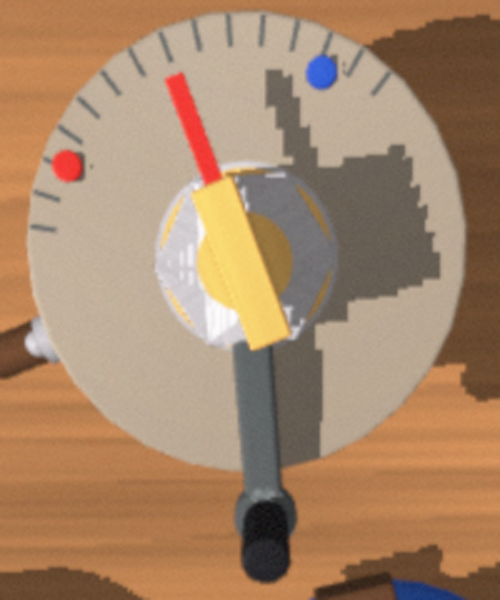

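View pics/c4.png

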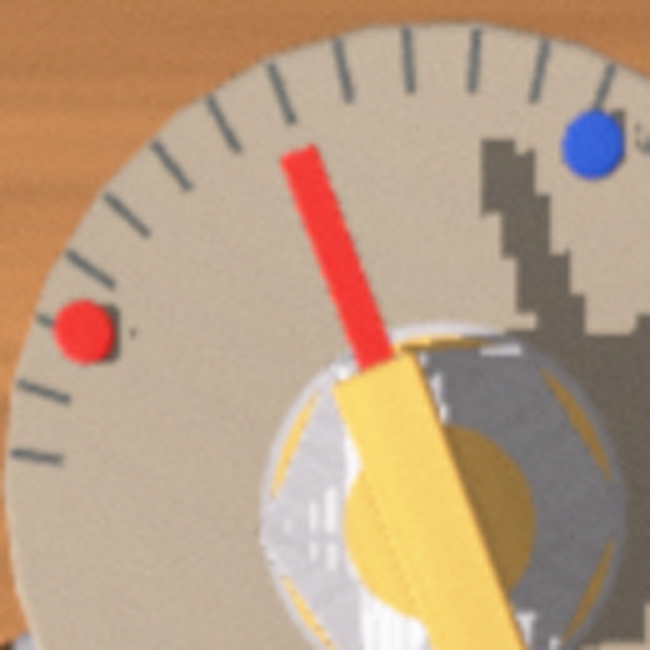

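Run:
```python
from h import *
i=r.camera_info('wrist')
P=lambda c,z:onz(i,170+c[0]/2.5,c[1]/2.5,z)
Q=lambda c,z:onz(i,180+c[0]/5,c[1]/5,z)
pts=np.array([P(c,.105)[:2] for c in [(28,245),(466,245),(247,12),(247,469),(60,135),(430,130)]])
from scipy.optimize import least_squares
f=least_squares(lambda a:np.hypot(*(pts-a[:2]).T)-a[2],[.6,-.03,.068]);print('deck',f.x,f.fun)
C=f.x[:2]
C2=np.array([.6045,-.030])
def rep(n,p): 
    v=p[:2]-C; print(n,p.round(4),'r',np.hypot(*v).round(4),'ang',np.degrees(np.arctan2(v[1],v[0])).round(1))
rep('red',Q((84,332),.108));rep('blue',Q((594,145),.108))
rep('ptip',Q((299,152),.1375));a=Q((299,152),.1375);b=Q((376,362),.1375);v=a-b;print('ptr dir',np.degrees(np.arctan2(v[1],v[0])))
rep('post',P((266,562),.1615))
# bar corners top z .1635
for c in [(193,192),(232,178),(290,333),(252,350)]: rep('bar',P(c,.1635))
```

```text
deck [ 0.60044607 -0.02760568  0.06637481] [ 0.00074765  0.00072106  0.00089023 -0.00020162 -0.00108175 -0.00107557]
red [0.6272 0.0251 0.108 ] r 0.0592 ang 63.1
blue [ 0.6519 -0.0493  0.108 ] r 0.0559 ang -22.8
ptip [ 0.6462 -0.0101  0.1375] r 0.049 ang 20.9
ptr dir 20.56756520380202
post [ 0.5234 -0.0334  0.1615] r 0.0772 ang -175.7
bar [ 0.6175 -0.0161  0.1635] r 0.0206 ang 33.9
bar [ 0.6206 -0.0253  0.1635] r 0.0203 ang 6.5
bar [ 0.585  -0.0392  0.1635] r 0.0193 ang -143.1
bar [ 0.5808 -0.0298  0.1635] r 0.0197 ang -173.6
```

```bash
python3 -m inch '[[[-0.003,-0.0015,0.03,0,0.032],[0,0,0.03,0,0.032],[0,0,0.03,0,0.032],[0,0,0.007,0,0.032],[0,0,0,0,0.032]]]'
python3 - <<'E'
from h import *
st();print(yaw()[0])
i=r.camera_info('wrist');p,d=r.camera('wrist')
cv2.imwrite('pics/w2.png',p[:,:,::-1])
p,d=r.camera('side')
cv2.imwrite('pics/s2.png',p[:,:,::-1])
crop('pics/s2.png',260,130,400,270,4,'pics/s2c.png')
E
```

```text
time: 2.95
ee_pos: [0.5239, -0.0294, 0.1509]
orientation: [-3.141, -0.007, 0.001]
wrist_force: [0.5, 0.2, 0.5]
gripper_width: 0.0321
t 2.95 pos [ 0.5239 -0.0294  0.1509] ori [-3.141e+00 -7.000e-03  1.000e-03] F [0.51 0.25 0.53] w 0.0321 q [-0.25  0.76  0.37  1.98 -0.55  0.5  -1.05]
-89.76074426474347
```

View pics/w2.png

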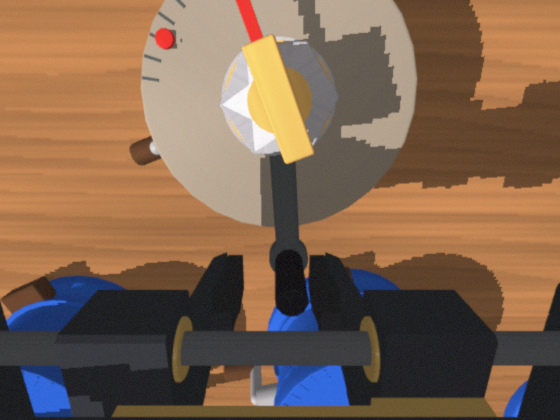

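View pics/s2c.png

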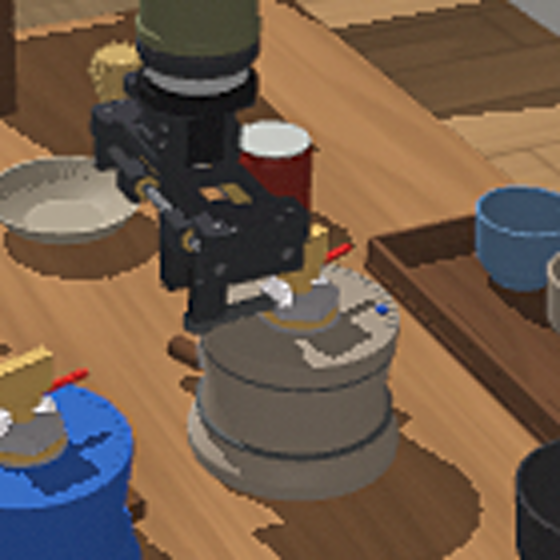

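```bash
python3 -m inch '[[[0.0015,0.005,0,0,0.032],[0,0,0,0,0.019],[0,0,0,0,0.019]]]' 60
python3 - <<'E'
from h import *
st();print(yaw()[0])
i=r.camera_info('wrist');p,d=r.camera('wrist')
cv2.imwrite('pics/w3.png',p[:,:,::-1])
crop('pics/w3.png',180,180,380,330,4,'pics/w3c.png')
E
```

```text
time: 3.42
ee_pos: [0.5257, -0.0354, 0.151]
orientation: [-3.141, -0.004, -0.001]
wrist_force: [-0.1, 0.1, 0.2]
gripper_width: 0.0189
t 3.425 pos [ 0.5257 -0.0354  0.151 ] ori [-3.141e+00 -4.000e-03 -1.000e-03] F [-0.12  0.13  0.18] w 0.0189 q [-0.24  0.76  0.37  1.97 -0.55  0.5  -1.04]
-89.86348205790839
```

View pics/w3c.png

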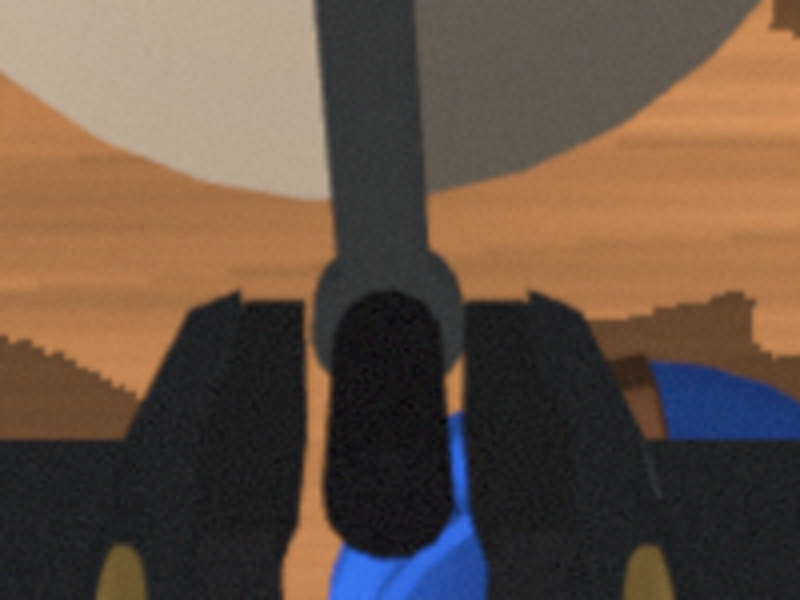

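```bash
python3 -m inch '[[[0,0.003,0,-5,0.019],[0.0004,0.0054,0,-4,0.019],[0.0004,0.0054,0,-4,0.019],[0.0008,0.0108,-0.0005,-8,0.019]]]'
python3 - <<'E'
from h import *
s=st();print(yaw()[0])
v=s['ee_pos'][:2]-[.602,-.029];print(np.hypot(*v),np.degrees(np.arctan2(v[1],v[0]))%360)
E
```

```text
time: 3.98
ee_pos: [0.5299, -0.0563, 0.1511]
orientation: [-3.082, -0.587, 0.003]
wrist_force: [-1.3, 3.1, 3.2]
gripper_width: 0.0193
t 3.975 pos [ 0.5299 -0.0563  0.1511] ori [-3.082e+00 -5.870e-01  3.000e-03] F [-1.34  3.07  3.15] w 0.0193 q [-0.14  0.75  0.27  1.95 -0.41  0.49 -0.77]
-68.4404855043105
0.07709156663061291 200.7489424804461
```

```bash
python3 -m inch '[[[0.0008,0.0108,-0.0006,-8,0.019],[0.0008,0.0108,-0.0006,-8,0.019],[0.0008,0.0108,-0.0006,-8,0.019]]]'
python3 - <<'E'
from h import *
s=st();print(yaw()[0])
v=s['ee_pos'][:2]-[.602,-.029];print(np.hypot(*v),np.degrees(np.arctan2(v[1],v[0]))%360)
E
python3 -m inch '[[[0.0008,0.0108,-0.0006,-8,0.019],[0.0008,0.0108,-0.0006,-8,0.019],[0.0008,0.0108,-0.0006,-8,0.019],[0,0,0,0,0.019]]]'
python3 - <<'E'
from h import *
s=st();print(yaw()[0])
v=s['ee_pos'][:2]-[.602,-.029];print(np.hypot(*v),np.degrees(np.arctan2(v[1],v[0]))%360)
i=r.camera_info('wrist');p,d=r.camera('wrist')
cv2.imwrite('pics/w4.png',p[:,:,::-1])
E
```

```text
time: 4.35
ee_pos: [0.5476, -0.0853, 0.1529]
orientation: [-2.895, -1.213, 0.003]
wrist_force: [-2.4, 2.6, 1.6]
gripper_width: 0.0193
t 4.35 pos [ 0.5476 -0.0853  0.1529] ori [-2.895 -1.213  0.003] F [-2.36  2.62  1.62] w 0.0193 q [-0.03  0.76  0.17  1.88 -0.23  0.52 -0.48]
-44.55041656685447
0.07830058047849892 226.01214673745622
time: 4.85
ee_pos: [0.576, -0.104, 0.1547]
orientation: [-2.588, -1.78, -0.001]
wrist_force: [0.4, -0.3, 0.5]
gripper_width: 0.0191
t 4.85 pos [ 0.576  -0.104   0.1547] ori [-2.588e+00 -1.780e+00 -1.000e-03] F [ 0.42 -0.3   0.54] w 0.0191 q [ 0.07  0.78  0.06  1.79 -0.08  0.58 -0.19]
-20.966949601646945
0.0793807519907272 250.8709492092502
```

View pics/w4.png

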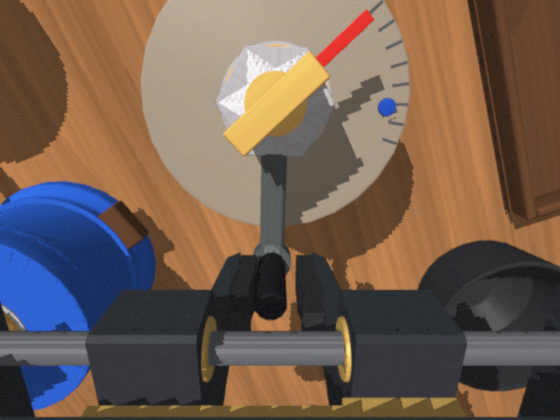

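```bash
python3 -m inch '[[[0,-0.0025,0,0,0.022],[0,0,-0.04,0,0.03],[0,0,-0.04,0,0.045]]]'
python3 - <<'E'
from h import *
s=st()
plan([.602,-.029,.235],-69.2,5,0.045)
E
```

```text
time: 5.28
ee_pos: [0.5728, -0.1023, 0.2354]
orientation: [-2.587, -1.781, 0.002]
wrist_force: [0.1, 0.3, 1.0]
gripper_width: 0.0382
t 5.275 pos [ 0.5728 -0.1023  0.2354] ori [-2.587e+00 -1.781e+00  2.000e-03] F [0.09 0.35 1.02] w 0.0382 q [ 0.05  0.66  0.08  1.73 -0.07  0.76 -0.2 ]
[[np.float64(0.0158), np.float64(0.0002), np.float64(0.0001), np.float64(9.66), 0.045], [np.float64(0.0156), np.float64(-0.0024), np.float64(0.0001), np.float64(9.66), 0.045], [np.float64(0.015), np.float64(-0.005), np.float64(0.0001), np.float64(9.66), 0.045], [np.float64(0.0139), np.float64(-0.0075), np.float64(0.0001), np.float64(9.66), 0.045], [np.float64(0.0125), np.float64(-0.0097), np.float64(0.0001), np.float64(9.66), 0.045]]
```

Run:
```python
from h import *
i=r.camera_info('wrist');p,d=r.camera('wrist')
cv2.imwrite('pics/w5.png',p[:,:,::-1])
cv2.imwrite('pics/w5c.png',cv2.resize(p[0:240,150:420,::-1],None,fx=2.5,fy=2.5,interpolation=cv2.INTER_CUBIC))
```

```text
(no output)
```

View pics/w5c.png

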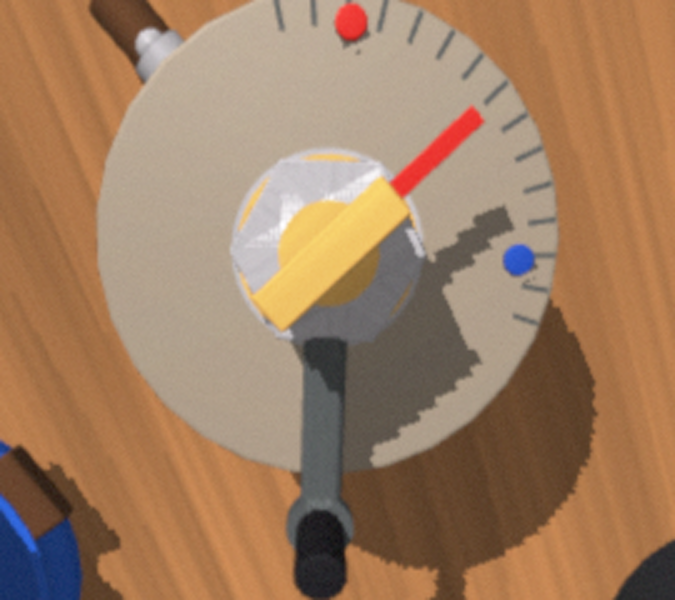

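Run:
```python
from h import *
i=r.camera_info('wrist')
P=lambda c,z:onz(i,150+c[0]/2.5,c[1]/2.5,z)
b=[P(c,.1635) for c in [(383,178),(411,215),(281,331),(252,296)]]
C=np.mean(b,0);print('bar c',C); 
v=(b[0]+b[1]-b[2]-b[3])[:2]/2;print(np.hypot(*v),np.degrees(np.arctan2(v[1],v[0])))
def rep(n,p):
  for c in (C[:2],np.array([.602,-.029])):
    v=p[:2]-c; print(n,p.round(4),'r',np.hypot(*v).round(4),'ang',np.degrees(np.arctan2(v[1],v[0])).round(1))
rep('ptip',P((478,114),.1375));rep('red',P((351,22),.108));rep('blue',P((519,260),.108));rep('post',P((320,577),.166))
rep('deckL',P((97,230),.105));rep('deckR',P((558,230),.105))
```

```text
bar c [ 0.60623691 -0.03168233  0.1635    ]
0.03990899837800096 19.749805938514708
ptip [ 0.6532 -0.0138  0.1375] r 0.0502 ang 20.9
ptip [ 0.6532 -0.0138  0.1375] r 0.0534 ang 16.6
red [0.6341 0.022  0.108 ] r 0.0605 ang 62.6
red [0.6341 0.022  0.108 ] r 0.0603 ang 57.9
blue [ 0.6592 -0.0543  0.108 ] r 0.0576 ang -23.1
blue [ 0.6592 -0.0543  0.108 ] r 0.0626 ang -23.9
post [ 0.5756 -0.1052  0.166 ] r 0.0797 ang -112.6
post [ 0.5756 -0.1052  0.166 ] r 0.0807 ang -109.1
deckL [ 0.5454 -0.0016  0.105 ] r 0.0679 ang 153.7
deckL [ 0.5454 -0.0016  0.105 ] r 0.0629 ang 154.2
deckR [ 0.6732 -0.0506  0.105 ] r 0.0695 ang -15.8
deckR [ 0.6732 -0.0506  0.105 ] r 0.0744 ang -16.9
```

```bash
python3 -m inch '[[[0.017,0,0,9.7,0.045],[0.016,-0.0015,0,9.7,0.045],[0.016,-0.004,0,9.7,0.045],[0.0145,-0.0065,0,9.7,0.045],[0.0135,-0.0085,0,9.7,0.045]]]'
python3 - <<'E'
from h import *
s=st()
plan([.605,-.0297,.20],-69.4,2,0.045)
i=r.camera_info('wrist');p,d=r.camera('wrist')
cv2.imwrite('pics/w6.png',p[:,:,::-1])
E
```

```text
time: 5.95
ee_pos: [0.6078, -0.0281, 0.2347]
orientation: [-3.092, -0.553, 0.0]
wrist_force: [-0.7, -0.4, 0.2]
gripper_width: 0.0446
t 5.95 pos [ 0.6078 -0.0281  0.2347] ori [-3.092 -0.553  0.   ] F [-0.67 -0.35  0.18] w 0.0446 q [-0.22  0.72  0.35  1.66 -0.31  0.82 -0.96]
[[np.float64(-0.0016), np.float64(0.0003), np.float64(0.0173), np.float64(-0.16), 0.045], [np.float64(-0.0016), np.float64(0.0002), np.float64(0.0173), np.float64(-0.16), 0.045]]
```

View pics/w6.png

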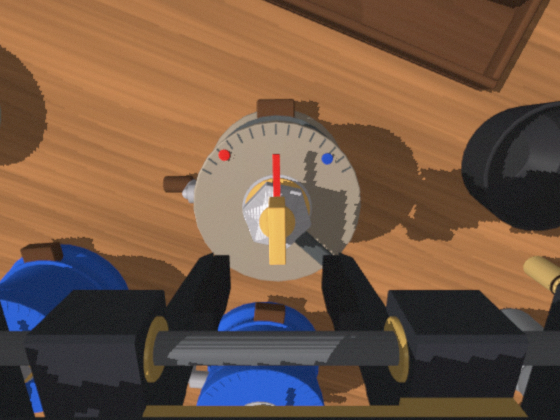

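```bash
python3 -m inch '[[[-0.0015,0,0.03,0,0.045],[-0.0015,0,0.03,0,0.045],[0,0,0.02,0,0.045],[0,0,0,0,0.03],[0,0,0,0,0.022]]]' 15
python3 - <<'E'
from h import *
s=st();print(yaw()[0])
i=r.camera_info('wrist');p,d=r.camera('wrist')
cv2.imwrite('pics/w7.png',p[:,:,::-1])
E
```

```text
time: 6.62
ee_pos: [0.6055, -0.0303, 0.1556]
orientation: [3.09, 0.564, 0.002]
wrist_force: [0.2, -0.9, -0.2]
gripper_width: 0.0271
t 6.625 pos [ 0.6055 -0.0303  0.1556] ori [3.09e+00 5.64e-01 2.00e-03] F [ 0.16 -0.93 -0.21] w 0.0271 q [-0.19  0.82  0.29  1.73 -0.35  0.65 -0.91]
-69.32365948024453
```

View pics/w7.png

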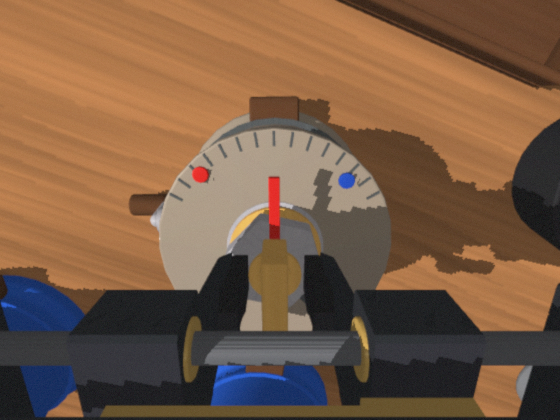

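```bash
python3 -m inch '[[[0,0,0,0,0.012],[0,0,0,0,0.008],[0,0,0,0,0.008]]]' 15
python3 - <<'E'
from h import *
st();print(yaw()[0])
E
```

```text
time: 7.05
ee_pos: [0.6062, -0.0295, 0.1569]
orientation: [-3.09, -0.564, -0.005]
wrist_force: [-0.5, 1.9, 7.5]
gripper_width: 0.0108
t 7.05 pos [ 0.6062 -0.0295  0.1569] ori [-3.09  -0.564 -0.005] F [-0.54  1.86  7.52] w 0.0108 q [-0.19  0.82  0.29  1.73 -0.35  0.65 -0.91]
-69.30759169368723
```

```bash
python3 -m inch '[[[0,0,-0.001,-8,0.008],[0,0,-0.0005,-8,0.008],[0,0,-0.0005,-8,0.008],[0,0,-0.0005,-8,0.008],[0,0,-0.0005,-8,0.008]]]'
python3 -m inch '[[[0,0,0,-2,0.008],[0,0,0,0,0.008]]]'
python3 - <<'E'
from h import *
st();print(yaw()[0])
i=r.camera_info('wrist');p,d=r.camera('wrist')
cv2.imwrite('pics/w8.png',p[:,:,::-1])
cv2.imwrite('pics/w8c.png',cv2.resize(p[90:290,170:400,::-1],None,fx=3,fy=3,interpolation=cv2.INTER_CUBIC))
p,d=r.camera('scene')
cv2.imwrite('pics/sc8.png',p[:,:,::-1])
crop('pics/sc8.png',190,195,290,290,6,'pics/sc8c.png')
E
```

```text
time: 7.68
ee_pos: [0.6052, -0.0283, 0.1584]
orientation: [-2.706, -1.593, -0.002]
wrist_force: [-1.9, 3.2, -3.1]
gripper_width: 0.0108
time: 7.92
ee_pos: [0.6051, -0.0283, 0.1584]
orientation: [-2.682, -1.632, -0.002]
wrist_force: [-1.2, 3.8, 2.6]
gripper_width: 0.0109
t 7.925 pos [ 0.6051 -0.0283  0.1584] ori [-2.682e+00 -1.632e+00 -2.000e-03] F [-1.2   3.85  2.56] w 0.0109 q [-0.08  0.79  0.09  1.72 -0.11  0.63 -0.41]
-27.347437015598008
```

View pics/w8c.png

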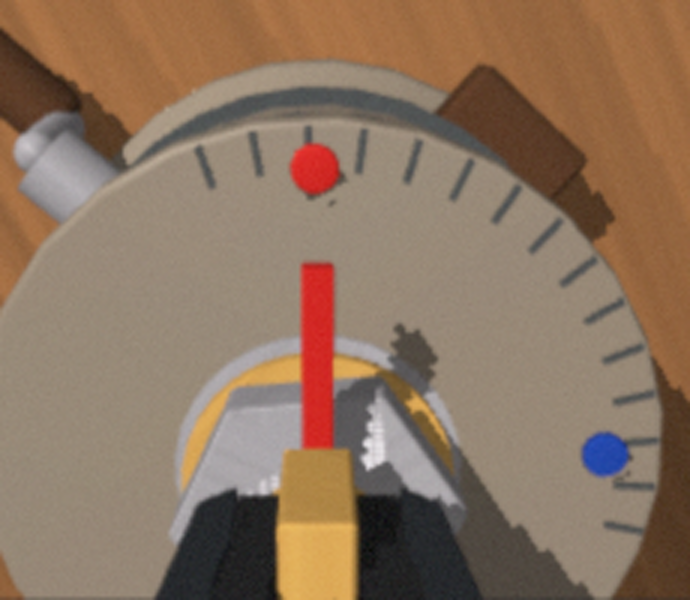

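View pics/sc8c.png

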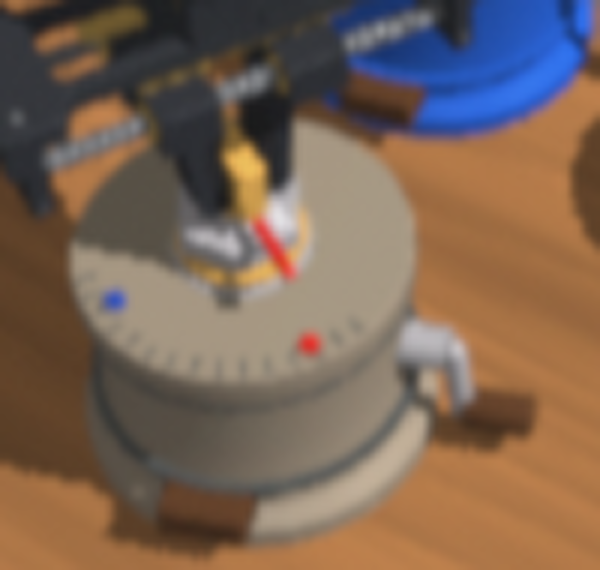

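```bash
python3 -m inch '[[[0,0,0,-0.5,0.008],[0,0,0,0,0.008],[0,0,0,0,0.02],[0,0,0,0,0.04]]]'
python3 - <<'E'
from h import *
st();print(yaw()[0])
i=r.camera_info('wrist');p,d=r.camera('wrist')
cv2.imwrite('pics/w9c.png',cv2.resize(p[90:290,170:400,::-1],None,fx=3,fy=3,interpolation=cv2.INTER_CUBIC))
E
```

```text
time: 8.52
ee_pos: [0.6061, -0.0315, 0.1584]
orientation: [2.675, 1.641, 0.002]
wrist_force: [-0.0, -0.4, 0.9]
gripper_width: 0.0278
t 8.525 pos [ 0.6061 -0.0315  0.1584] ori [2.675e+00 1.641e+00 2.000e-03] F [-0.04 -0.36  0.91] w 0.0278 q [-0.07  0.79  0.09  1.72 -0.1   0.63 -0.4 ]
-26.943599600990243
```

View pics/w9c.png

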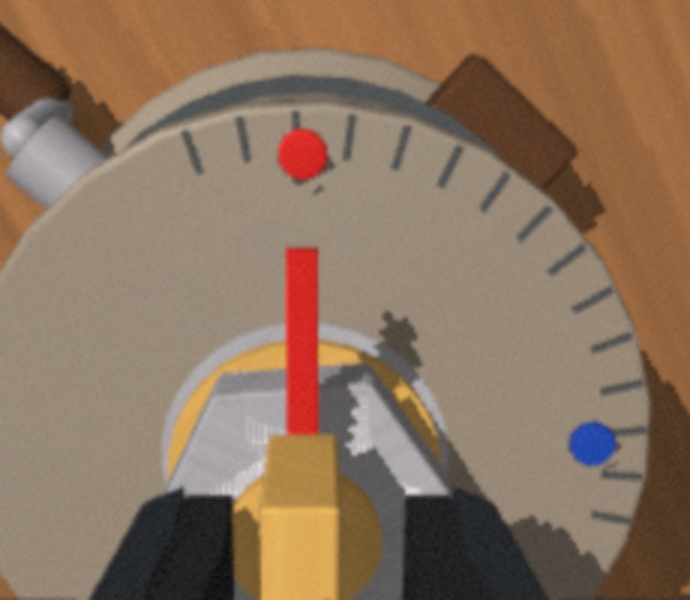

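```bash
python3 -m inch '[[[0,0,-0.03,0,0.035],[0,0,-0.045,0,0.034]]]'
python3 - <<'E'
from h import *
s=st()
plan([.575,-.1035,.23],-22,3,0.034)
E
```

```text
time: 8.82
ee_pos: [0.6041, -0.0308, 0.2324]
orientation: [-2.676, -1.643, 0.005]
wrist_force: [1.6, -0.5, 0.7]
gripper_width: 0.034
t 8.825 pos [ 0.6041 -0.0308  0.2324] ori [-2.676 -1.643  0.005] F [ 1.59 -0.5   0.68] w 0.034 q [-0.09  0.69  0.11  1.66 -0.09  0.79 -0.41]
[[np.float64(-0.026), np.float64(0.0023), np.float64(0.0009), np.float64(-1.64), 0.034], [np.float64(-0.0261), np.float64(0.0016), np.float64(0.0009), np.float64(-1.64), 0.034], [np.float64(-0.0261), np.float64(0.0008), np.float64(0.0009), np.float64(-1.64), 0.034]]
```

```bash
python3 -m inch '[[[-0.026,0.002,0,-1.6,0.034],[-0.026,0.0015,0,-1.6,0.034],[-0.026,0.001,0,-1.6,0.034],[0,0,0,0,0.034],[0,0,0,0,0.034]]]'
python3 - <<'E'
from h import *
st();print(yaw()[0])
i=r.camera_info('wrist');p,d=r.camera('wrist')
cv2.imwrite('pics/w10.png',p[:,:,::-1])
cv2.imwrite('pics/w10c.png',cv2.resize(p[0:260,150:420,::-1],None,fx=2.3,fy=2.3,interpolation=cv2.INTER_CUBIC))
E
```

```text
time: 9.45
ee_pos: [0.5765, -0.1014, 0.2328]
orientation: [-2.605, -1.756, -0.002]
wrist_force: [-0.1, -0.1, 0.4]
gripper_width: 0.0338
t 9.45 pos [ 0.5765 -0.1014  0.2328] ori [-2.605e+00 -1.756e+00 -2.000e-03] F [-0.14 -0.14  0.43] w 0.0338 q [ 0.06  0.67  0.07  1.72 -0.06  0.75 -0.23]
-22.040915667611124
```

View pics/w10c.png

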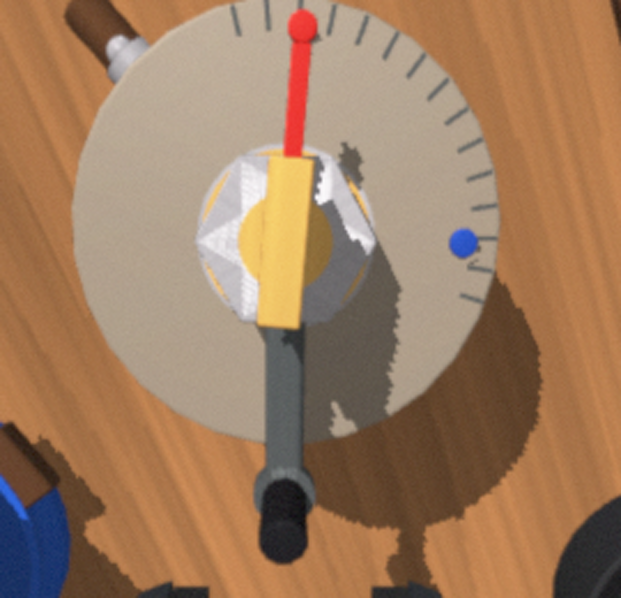

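View pics/w10.png

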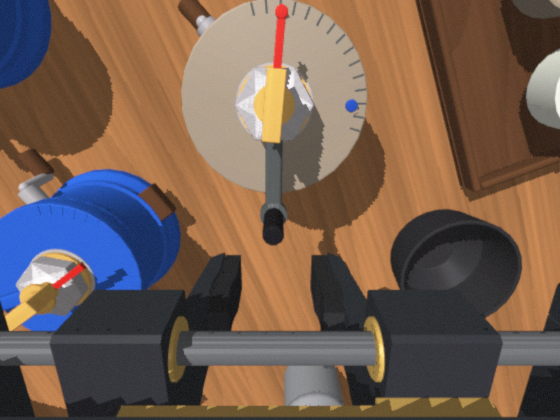

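```bash
python3 -m inch '[[[0,0,0.03,0,0.034],[0,0,0.03,0,0.034],[0,0,0.016,0,0.034],[0,0,0,0,0.034],[0,0,0,0,0.03]]]' 60
python3 - <<'E'
from h import *
st();print(yaw()[0])
i=r.camera_info('wrist');p,d=r.camera('wrist')
cv2.imwrite('pics/w11c.png',cv2.resize(p[180:330,180:380,::-1],None,fx=3,fy=3,interpolation=cv2.INTER_CUBIC))
E
```

```text
time: 10.12
ee_pos: [0.5768, -0.1024, 0.1577]
orientation: [2.604, 1.755, 0.002]
wrist_force: [0.4, -0.1, 0.2]
gripper_width: 0.0301
t 10.125 pos [ 0.5768 -0.1024  0.1577] ori [2.604e+00 1.755e+00 2.000e-03] F [ 0.44 -0.08  0.19] w 0.0301 q [ 0.07  0.77  0.05  1.79 -0.07  0.59 -0.22]
-22.0392012931537
```

View pics/w11c.png

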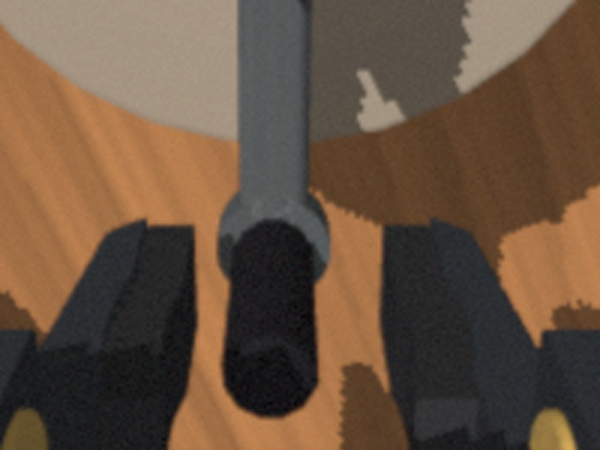

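```bash
python3 -m inch '[[[0,-0.003,0.001,0,0.019],[0,0,0,0,0.019],[0.0002,-0.0054,0.0002,4,0.019],[0.0004,-0.0054,0.0003,4,0.019],[0.0004,-0.0054,0.0003,4,0.019]]]'
cat >> h.py <<'E'
def rad():
    s=st();y,M=yaw();F=s['wrist_force']
    v=s['ee_pos'][:2]-[.6052,-.0285]
    ph=np.arctan2(v[1],v[0]); t=np.array([-np.sin(ph),np.cos(ph)])
    print('yaw',round(y,1),'r',np.hypot(*v).round(4),'ang',np.degrees(ph).round(1)%360,'Ftan',(F[:2]@t).round(2),'Frad',(F[:2]@v/np.hypot(*v)).round(2),'Ftool',(M.T@F).round(2))
E
python3 -c "
from h import *
rad()"
```

```text
time: 10.8
ee_pos: [0.56, -0.0941, 0.1555]
orientation: [2.775, 1.469, 0.003]
wrist_force: [1.4, -1.3, -0.5]
gripper_width: 0.0192
t 10.8 pos [ 0.56   -0.0941  0.1555] ori [2.775 1.469 0.003] F [ 1.42 -1.28 -0.45] w 0.0192 q [ 0.02  0.76  0.11  1.84 -0.14  0.54 -0.37]
yaw -34.2 r 0.0797 ang 235.4 Ftan 1.89 Frad 0.25 Ftool [-0.26  1.89  0.46]
```

```bash
python3 -m inch '[[[0.0004,-0.0054,0.0003,4,0.019],[0.0004,-0.0054,0.0003,4,0.019]]]' >/dev/null
python3 -c "
from h import *
rad()"
python3 -m inch '[[[0.0004,-0.0054,0.0003,4,0.019]]]' >/dev/null
python3 -c "
from h import *
rad()"
python3 -m inch '[[[0.0002,-0.0027,0.0001,2,0.019],[0.0002,-0.0027,0.0001,2,0.019]]]' >/dev/null
python3 -c "
from h import *
rad()"
```

```text
t 11.05 pos [ 0.5516 -0.0873  0.1549] ori [2.871 1.271 0.003] F [ 1.49 -1.44  0.97] w 0.0195 q [-0.01  0.75  0.15  1.87 -0.2   0.52 -0.47]
yaw -42.2 r 0.0796 ang 227.6 Ftan 2.07 Frad 0.06 Ftool [-0.06  2.07 -0.96]
t 11.175 pos [ 0.5477 -0.0835  0.1546] ori [2.913e+00 1.170e+00 2.000e-03] F [ 1.06 -3.08  0.1 ] w 0.0192 q [-0.03  0.75  0.16  1.89 -0.23  0.52 -0.52]
yaw -46.2 r 0.0796 ang 223.8 Ftan 2.96 Frad 1.36 Ftool [-1.36  2.96 -0.09]
t 11.425 pos [ 0.544  -0.0791  0.1542] ori [2.953e+00 1.070e+00 1.000e-03] F [ 0.32 -2.55  1.8 ] w 0.0189 q [-0.05  0.75  0.18  1.9  -0.25  0.51 -0.57]
yaw -50.2 r 0.0794 ang 219.6 Ftan 2.17 Frad 1.38 Ftool [-1.38  2.17 -1.8 ]
```

```bash
for k in 1; do
python3 -m inch '[[[0.0002,-0.0027,0.0001,2,0.019],[0.0002,-0.0027,0.0001,2,0.019]]]' >/dev/null; python3 -c "
from h import *
rad()"; done
python3 -m inch '[[[0.0001,-0.0027,0.0001,2,0.019]]]' >/dev/null
python3 -c "
from h import *
rad()"
python3 -m inch '[[[0.0001,-0.0027,0.0001,2,0.019]]]' >/dev/null
python3 -c "
from h import *
rad()"
```

```text
t 11.675 pos [ 0.5408 -0.0746  0.1539] ori [2.989e+00 9.650e-01 1.000e-03] F [ 0.17 -5.14  2.81] w 0.0188 q [-0.07  0.75  0.2   1.91 -0.28  0.5  -0.62]
yaw -54.2 r 0.0792 ang 215.6 Ftan 4.28 Frad 2.85 Ftool [-2.86  4.27 -2.81]
t 11.8 pos [ 0.5393 -0.0724  0.1538] ori [3.005e+00 9.120e-01 1.000e-03] F [ 0.49 -5.86  1.9 ] w 0.0185 q [-0.08  0.75  0.21  1.92 -0.3   0.5  -0.64]
yaw -56.2 r 0.0792 ang 213.6 Ftan 5.15 Frad 2.84 Ftool [-2.86  5.15 -1.89]
t 11.925 pos [ 0.538  -0.0703  0.1537] ori [3.02e+00 8.59e-01 1.00e-03] F [ 1.13 -5.03  1.8 ] w 0.0189 q [-0.08  0.75  0.22  1.92 -0.31  0.5  -0.67]
yaw -58.2 r 0.0791 ang 211.9 Ftan 4.87 Frad 1.7 Ftool [-1.69  4.87 -1.79]
```

```bash
python3 -m inch '[[[0.0001,-0.0027,0.0001,2,0.019]]]' >/dev/null
python3 -c "
from h import *
rad()"
python3 -m inch '[[[0.0001,-0.0027,0.0001,2,0.019]]]' >/dev/null
python3 -c "
from h import *
rad()"
python3 -m inch '[[[0.0001,-0.002,0.0001,1.5,0.019]]]' >/dev/null
python3 -c "
from h import *
rad()"
```

```text
t 12.05 pos [ 0.5368 -0.0682  0.1536] ori [3.034e+00 8.060e-01 2.000e-03] F [ 1.25 -5.8   0.69] w 0.0194 q [-0.09  0.75  0.23  1.93 -0.32  0.5  -0.69]
yaw -60.2 r 0.079 ang 210.1 Ftan 5.64 Frad 1.84 Ftool [-1.8   5.65 -0.68]
t 12.175 pos [ 0.5358 -0.0662  0.1535] ori [3.047e+00 7.530e-01 2.000e-03] F [ 1.45 -7.82  1.02] w 0.0189 q [-0.1   0.75  0.24  1.93 -0.34  0.49 -0.72]
yaw -62.2 r 0.079 ang 208.5 Ftan 7.56 Frad 2.45 Ftool [-2.36  7.6  -1.  ]
t 12.3 pos [ 0.535  -0.0646  0.1534] ori [3.056e+00 7.130e-01 3.000e-03] F [ 0.67 -8.64  0.62] w 0.0189 q [-0.11  0.75  0.24  1.94 -0.35  0.49 -0.74]
yaw -63.7 r 0.0789 ang 207.2 Ftan 7.99 Frad 3.36 Ftool [-3.22  8.05 -0.59]
```

```bash
python3 -m inch '[[[0.0001,-0.002,0.0001,1.5,0.019]]]' >/dev/null
python3 -c "
from h import *
rad()"
python3 -m inch '[[[0.0001,-0.002,0.0001,1.5,0.019]]]' >/dev/null
python3 -c "
from h import *
rad()"
```

```text
t 12.425 pos [ 0.5343 -0.0631  0.1533] ori [3.065e+00 6.720e-01 3.000e-03] F [ 1.86 -8.23 -1.33] w 0.019 q [-0.12  0.75  0.25  1.94 -0.36  0.49 -0.75]
yaw -65.3 r 0.0789 ang 206.0 Ftan 8.21 Frad 1.94 Ftool [-1.76  8.25  1.36]
t 12.55 pos [ 0.5337 -0.0616  0.1533] ori [3.073e+00 6.320e-01 3.000e-03] F [ 0.89 -9.52  0.25] w 0.019 q [-0.13  0.75  0.26  1.94 -0.37  0.49 -0.77]
yaw -66.8 r 0.0788 ang 204.8 Ftan 9.01 Frad 3.2 Ftool [-2.94  9.1  -0.22]
```

```bash
python3 -m inch '[[[0.0001,-0.002,0.0001,1.5,0.019]]]' >/dev/null
python3 -c "
from h import *
rad()"
python3 -m inch '[[[0.0001,-0.002,0.0001,1.5,0.019]]]' >/dev/null
python3 -c "
from h import *
rad()"
```

```text
t 12.675 pos [ 0.533  -0.06    0.1532] ori [3.081 0.591 0.004] F [ 2.51 -8.82  0.14] w 0.019 q [-0.13  0.75  0.26  1.94 -0.38  0.49 -0.79]
yaw -68.3 r 0.0788 ang 203.6 Ftan 9.08 Frad 1.24 Ftool [-0.93  9.12 -0.09]
t 12.8 pos [ 0.5325 -0.0585  0.1531] ori [3.088 0.55  0.004] F [ 1.56 -9.8   0.42] w 0.0191 q [-0.14  0.75  0.27  1.95 -0.39  0.49 -0.81]
yaw -69.8 r 0.0787 ang 202.4 Ftan 9.65 Frad 2.29 Ftool [-1.91  9.74 -0.37]
```

```bash
python3 -m inch '[[[0.0001,-0.002,0.0001,1.5,0.019]]]' >/dev/null
python3 -c "
from h import *
rad()"
python3 -m inch '[[[0,0,0,0,0.019]]]' >/dev/null
python3 -c "
from h import *
rad()"
python3 -m inch '[[[0,0.003,0,0,0.019],[0,0,0,0,0.024]]]' >/dev/null
python3 -c "
from h import *
rad()"
```

```text
t 12.925 pos [ 0.5319 -0.0569  0.153 ] ori [3.095 0.509 0.004] F [  2.82 -10.58  -0.42] w 0.0193 q [-0.15  0.75  0.28  1.95 -0.4   0.49 -0.83]
yaw -71.3 r 0.0786 ang 201.2 Ftan 10.89 Frad 1.19 Ftool [-0.72 10.93  0.48]
t 13.05 pos [ 0.5316 -0.0563  0.153 ] ori [3.095e+00 5.110e-01 3.000e-03] F [ 1.15 -8.74  1.36] w 0.0192 q [-0.15  0.75  0.28  1.95 -0.4   0.49 -0.83]
yaw -71.3 r 0.0787 ang 200.7 Ftan 8.58 Frad 2.01 Ftool [-1.72  8.65 -1.32]
t 13.3 pos [ 0.5312 -0.0548  0.1524] ori [-3.096e+00 -5.170e-01  2.000e-03] F [-0.08 -1.38  1.14] w 0.0237 q [-0.14  0.75  0.27  1.95 -0.4   0.5  -0.83]
yaw -71.0 r 0.0785 ang 199.6 Ftan 1.27 Frad 0.54 Ftool [-0.53  1.27 -1.15]
```

```bash
python3 -m inch '[[[0,0,0,0,0.032],[0,0,0,0,0.032]]]'
python3 - <<'E'
from h import *
rad()
i=r.camera_info('wrist');p,d=r.camera('wrist')
cv2.imwrite('pics/w12.png',p[:,:,::-1])
E
```

```text
time: 13.55
ee_pos: [0.5314, -0.0551, 0.1525]
orientation: [-3.097, -0.519, 0.001]
wrist_force: [0.3, -0.0, 0.0]
gripper_width: 0.0318
t 13.55 pos [ 0.5314 -0.0551  0.1525] ori [-3.097e+00 -5.190e-01  1.000e-03] F [ 0.3  -0.05  0.04] w 0.0318 q [-0.14  0.75  0.27  1.95 -0.4   0.49 -0.83]
yaw -71.0 r 0.0784 ang 199.9 Ftan 0.14 Frad -0.26 Ftool [ 0.27  0.14 -0.04]
```

View pics/w12.png

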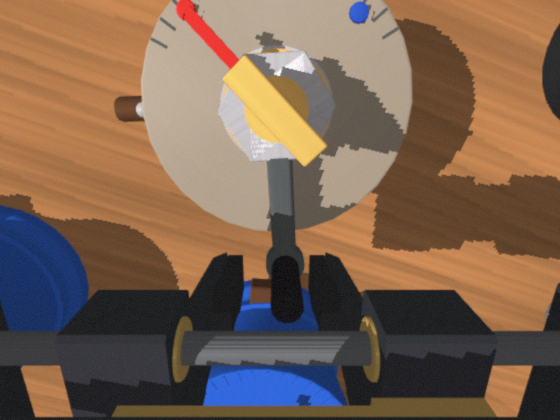

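```bash
python3 -m inch '[[[0,0,-0.03,0,0.032],[0,0,-0.04,0,0.032],[-0.01,0,-0.02,0,0.032],[0,0,0,0,0.032]]]'
python3 - <<'E'
from h import *
i=r.camera_info('wrist');p,d=r.camera('wrist');cv2.imwrite('pics/w13.png',p[:,:,::-1])
cv2.imwrite('pics/w13c.png',cv2.resize(p[0:220,160:390,::-1],None,fx=2.6,fy=2.6,interpolation=cv2.INTER_CUBIC))
P=lambda u,v,z:onz(i,u,v,z)
p,d=r.camera('scene');cv2.imwrite('pics/sc13.png',p[:,:,::-1])
p,d=r.camera('side');cv2.imwrite('pics/si13.png',p[:,:,::-1])
E
```

```text
time: 14.1
ee_pos: [0.5225, -0.0596, 0.2439]
orientation: [3.099, 0.517, 0.004]
wrist_force: [-0.0, 0.4, -0.4]
gripper_width: 0.0321
```

View pics/w13c.png

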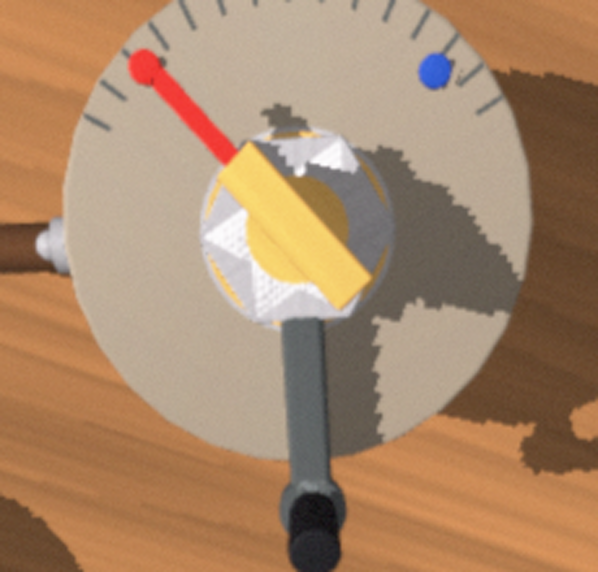

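View pics/sc13.png

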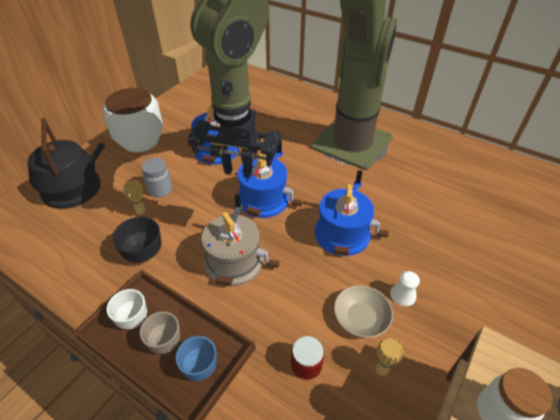

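Run:
```python
from h import *
i=r.camera_info('wrist')
P=lambda c,z:onz(i,160+c[0]/2.6,c[1]/2.6,z)[:2]
b=[P(c,.165) for c in [(249,141),(220,174),(340,310),(373,278)]]
C=np.mean(b,0);v=b[0]+b[1]-b[2]-b[3]
a=P((145,67),.108)-C
p=P((228,154),.139)-C; t=P((160,80),.139)-C
an=lambda v:np.degrees(np.arctan2(v[1],v[0]))
print(C,an(v),an(a),an(p),an(t),np.hypot(*a))
r.hand_in()
print(r.get_state()['time'])
```

```text
[ 0.60141215 -0.03003653] 62.35808502507447 63.50660711955204 63.18620385892104 63.16470368702681 0.05812663475724472
the job is handed in; nothing more can be done
the job is handed in; nothing more can be done
```

I reset the tea mill's grind and handed the job in at about 14 s of the 69 s allowed.

- **Loosening:** I straddled the lever post with the fingers and swung it about 1.15 rad counter-clockwise.
- **Adjuster:** I gripped the brass bar and turned it about 42° counter-clockwise, so the pointer lies over the red stud. I then let go.
- **Tightening:** I swung the lever clockwise in small steps. The force along the post's arc rose from about 2 N to readings of 9.0, 9.1, 9.7 and 10.9 N. I stopped there, backed off and lifted clear.

**Last checks:** The final wrist picture puts the pointer at 63.2° and the red stud at 63.5°, though the direction of the bar read 62.4°. That keeps the pointer within about 1° of the stud. In the final scene picture the bystanders and the blue mills stand where they were, and the wrist force with the gripper clear was about zero.

**Where the readings disagreed:**
- The cameras differed by up to several millimetres on where the mill's axis stands. I did not use an absolute position for the setting, only the pointer against the stud in the same picture.
- The force readings carry roughly 0.5 N of noise. The snug force is therefore probably 9.5 to 11 N, and I did not push the lever again to confirm it.

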